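# Open the dial padlock and hold it up

### The job

The dial padlock of the lockout kit lies on its bench block. Turn its dial over the notch clicks until the pointer rests in the open notch facing the shackle; with the lock still in its block, pull the shackle all the way open by the rubber sleeve on its bow, then lift the lock by that sleeve at least 12 cm out of its block. Finish while holding it there, still and with the shackle open: do not put it down or let go, and leave the things around it where they are.

Things in the scene. Friction and masses are not known exactly. Their poses are not given: they have to be found in the camera images.
- block: fixed wooden bench block, 94 x 94 mm, 30 mm high (top at z = 30 mm), with low aluminium rails 6 mm thick and 9 mm high on all four edges of its top, round a seat of 82 x 82 mm. Origin: centre of its underside, on the bench. Its -x side is where the shackle sticks out.
- padlock: loose padlock (0.3 kg in all) on its back in the block's seat, about 2 mm play; aluminium body 78 x 78 x 34 mm. Origin: centre of its underside, 30 mm above the bench. z up; -x: the way the shackle sticks out and pulls open. Shackle: 8 mm steel U, 50 mm wide inside, legs at y = +-29 mm; shut, its bow bar is at x = -96 mm, clear of the block. A dark rib at the face's -x edge marks open.
- lock_centre (a point): middle of the padlock's body, 17 mm above its underside (47 mm above the bench at the start); axes as the padlock.
- dial (a joint): dial angle, rad: 0 = open notch (pointer at the rib, towards the shackle), growing anticlockwise from above, so turn it clockwise to open. Stops at -0.45 and 3.0. A notch every 0.628 rad; let go, it snaps into the nearest (under 0.1 N m from notch to notch). Starts 2 to 4 notches from open: 1.26, 1.88 or 2.51. The shackle is free only within about 0.2 rad of 0; once open it locks the dial.
- dial_grip (a point): point on the dial's axis, half way up its grip, 84 mm above the bench. The grip is an upright bar 44 mm long (this point's x), 14 mm thick (y), 26 mm high, its top 12 mm above this point; under it a 50 mm round flange, top 13 mm below this point. The pointer end (bright inlaid line, small nose) is the -x end. Turns with the dial.
- shackle (a joint): how far the shackle has been pulled out of the body, in m: 0 shut, 0.022 the stop (fully open). It rubs with about 3 N and stays where it is left; when locked it gives only about 1.5 mm. The pull is taken by the block's front rail once the lock has slid up to it.
- sleeve: square rubber sleeve round the middle of the shackle's bow bar: 14 mm along x (the way of pull), 28 mm along y, 18 mm high. Origin: its centre, 48 mm above the bench, at padlock x = -96 mm shut, -118 mm open. Fixed to the shackle, axes as the padlock. Pinch across its 14 mm from above, one finger inside the bow. When lifted the lock may droop or swing down about it.
- grinder: bystander: angle grinder of about 0.26 m, 84 mm high, lying on the bench beside the block; origin under its middle. Leave it alone.
- flat_bar: bystander: steel flat, 160 x 35 x 8 mm, lying on the bench; origin under its middle. Leave it alone.
- tin: bystander: steel tin, 66 mm across, 85 mm high, standing on the bench; origin under its middle. Leave it alone.
Things that resemble listed ones, but are neither listed nor needed, are in the scene too. Of the things like the padlock, leave any that is pink; of the rest the larger one is meant.

How it is judged:
On the way, in this order (a step that is already met when the one before it is completed fails the run):
1. the dial rests in the open notch with the shackle still shut (value of joint dial between -0.2 and 0.2 rad and value of joint shackle below 0.006 m), for 0.2 s.
2. the shackle is pulled fully open while the lock lies in its block (value of joint shackle above 0.018 m and height (world z) of lock_centre below 0.062 m), for 0.1 s.
At the end, for the whole second after the job is handed in: The robot ends holding the lock by the shackle's sleeve (pressing it with more than 1 N): the lock's middle is more than 145 mm above the bench (about 10 cm above where it lay), the shackle is more than 16 mm out, the lock moves slower than 50 mm/s and touches neither block, grinder nor tin (height (world z) of lock_centre above 0.145 m and value of joint shackle above 0.016 m and contact force between the fingers and sleeve above 1 N and contact force between padlock and block below 0.05 N and contact force between padlock and grinder below 0.05 N and contact force between padlock and tin below 0.05 N and linear speed of padlock below 0.05 m/s); the arm keeps its last pose, push and grip.
It fails at once if a bystander is pushed more than 25 mm (distance of any of grinder, flat_bar, tin from where it was at the start of the episode above 0.025 m).
It also fails if it takes over 64 s, if anything falls off the work surface, if the arm or the gripper's body presses on something with over 40 N, if the wrist force passes 120 N, or if a joint passes its speed limit or range.

### The arm

A 7-joint arm with a two-finger parallel gripper is mounted at the origin on the work surface. World frame = base frame: x ahead of the robot, y to its left, z up, the work surface at z = 0. Lengths are in m, angles in rad, forces in N, time in s.
With the tool pointing down it reaches from about 0.4 to 0.875 m from the base axis. Payload 19.3 kg.
Tool frame: the origin (TCP) lies on the centre line of the jaws, within the pads' length; the fingertips stand 19 mm ahead of it and the grasp point (between the pads) is the TCP (bot.nose_length is the distance from the TCP to the fingertips, in m); y points along the fingers, z is the direction in which the jaws open and shut, and the axes are right-handed (so a half turn about y gives the same grasp; the last joint's range is limited). The gripper opens to 85 mm and grips with 20 to 120 N. Pads are 22 mm wide; open, the fingers measure 114 mm over their backs; the gripper's body (76 mm by 85 mm) begins 54 mm behind the grasp point. The pads swing forward as they close: fully open they stand 13 mm farther back than shut.
Start: joints at [-1.268, 0.521, -0.036, 1.599, 0.021, 1.021, -0.113], TCP at [0.228, 0.582, 0.219] pointing down, gripper open.
Joint ranges: [-2.91, 2.91], [-0.3, 2.13], [-1.5, 1.42], [0.17, 2.43], [-1.26, 4.41], [0.16, 1.93], [-2.52, 2.52]. Speed limits (rad/s): [1.89, 1.89, 2.39, 2.39, 3.01, 3.01, 3.01].

### API

Orientations are given as [roll, pitch, yaw] about the fixed x, y, z axes, in that order (R = Rz(yaw) Ry(pitch) Rx(roll)).
In Python, from workcell import observe, cams, workorder, bot gives the robot as it stands. The module is installed in compiled form; this text tells all that it offers.
- The arm moves only by the tool apply_moves, never from a script. Its arguments are lists of equal length, an entry for each row: "jaw": the opening, from -1 (shut) to 1 (fully open), so that 0 is half open; "translation": the shift along the world's x, y, z in m, a list of three; "angular": the turn, a rotation vector about the world's x, y, z in degrees, a list of three. In form: {"jaw": [jaw, ...], "translation": [[x, y, z], ...], "angular": [[ax, ay, az], ...]}. A call has 1 to 5 rows; each row is the pose to reach, as a shift and turn from the pose commanded when the call began; what a row does not reach only later rows make up. A row lasts 1/10 s, in which the tool goes at most 50 mm and 8.59 degrees, less where a joint would pass 70% of its speed; a pose out of reach is approached as far as the arm can. A call with a gripper value outside its range is refused whole. The fingers move at their own pace and stop on an object; "newtons" is the grip in N (left out, the last holds). Time passes only in rows, so rows that repeat a pose let the fingers close. It gives the time, the measured TCP pose, the force and the opening at its end, in the units of the state.
- observe(): the state, without advancing time (a new reading comes with each control period).
- cams.grab_frame(name): name is "scene" or "top" or "wrist"; returns a dict with "pixels" (384x512x3 uint8, red, green, blue), "mtx" (3x3 intrinsics, pixels), "R" (3x3) and "t" (3): a world point X has camera coordinates R X + t. Camera axes: x right, y down, z forward; pixel columns grow to the right and rows downward; lengths in m; the calibration is good to about 2 mm. A picture is of the moment at which its call begins. There is no depth.
- workorder.job_done(): hands the job in, once; it reports no verdict.
The state is a dict: "clock": time; "qpos": joint angles; "qd": joint speeds; "joint_efforts": joint torques, N m; "position": TCP position; "tool_rot": TCP orientation; "force": force on the tool from outside, world axes, zero at the start; "moment": the same for the moment, N m; "grip_width": finger opening in m.
Only numpy, scipy, OpenCV 4.12 (cv2) and the standard library are available. Lean on these libraries where they do the work, as an engineer would, in place of code of your own. Each camera call takes 0.05 s, during which the arm holds its last target. There are 200 camera calls.

## Working session

There is one attempt and no reset: what is moved stays moved. The work goes in short steps, Python scripts to look and compute and a tool call to move; the robot and the scene stay as the last step left them, time stands still between calls to the robot, and variables do not carry over. Pictures are saved under pics/ and viewed, about 8 in all and at most 12, crops included, and the job is handed in when it is done.

Besides the shell and the picture viewer there is one more tool, called after ">>>" as name(argument=value, ...) on one line, values as JSON. apply_moves: Moves the arm, as the interface text tells. Its arguments: {"type":"object","properties":{"jaw":{"type":"array"},"translation":{"type":"array"},"angular":{"type":"array"},"newtons":{"type":"number"}},"required":["jaw","translation","angular"]}

```bash
mkdir -p pics; cat > h.py <<'E'
import numpy as np, cv2
from workcell import observe, cams, workorder, bot
def grab(n,f=None):
    d=cams.grab_frame(n)
    if f: cv2.imwrite('pics/'+f,d['pixels'][:,:,::-1]); np.savez('pics/'+f+'.npz',**d)
    return d
def ray(d,u,v):
    R,t=np.array(d['R']),np.array(d['t'])
    c=-R.T@t; w=R.T@np.linalg.solve(np.array(d['mtx']),[u,v,1.]); return c,w/np.linalg.norm(w)
def onz(d,u,v,z):
    c,w=ray(d,u,v); return c+w*(z-c[2])/w[2]
def tri(a,pa,b,pb):
    c1,w1=ray(a,*pa); c2,w2=ray(b,*pb)
    s=np.linalg.lstsq(np.c_[w1,-w2],c2-c1,rcond=None)[0]
    p,q=c1+s[0]*w1,c2+s[1]*w2; return (p+q)/2,np.linalg.norm(p-q)
def proj(d,X):
    p=np.array(d['mtx'])@(np.array(d['R'])@np.array(X)+np.array(d['t'])); return p[:2]/p[2]
E
python3 - <<'E'
from h import *
a=grab('scene','s0.png');b=grab('top','t0.png')
cv2.imwrite('pics/st0.png',cv2.resize(np.vstack([a['pixels'],b['pixels']])[:,:,::-1],(400,600)))
print(observe())
for d in(a,b): print(-np.array(d['R']).T@d['t'])
E
```

```text
{'clock': 0.1, 'qpos': array([-1.26821274,  0.52194004, -0.03633177,  1.59990028,  0.02121713,
        1.02110262, -0.11280323]), 'qd': array([-1.73377167e-03, -2.05127594e-03, -3.73913959e-04, -1.62292886e-03,
       -1.22579444e-03,  5.41791191e-04,  8.21206127e-06]), 'joint_efforts': array([ 5.11827340e-03, -9.28497362e+01,  1.98418848e+00, -3.70537341e+01,
        1.80971995e-02,  5.39296758e-03,  1.14110748e-05]), 'position': array([0.22755864, 0.58179313, 0.21901037]), 'tool_rot': array([-1.57175792e+00, -7.85126652e-05, -3.72785959e-01]), 'force': array([-0.22668157,  0.20191364, -0.50569939]), 'moment': array([-0.03151215,  0.03711785, -0.06165412]), 'grip_width': 0.085794677209519}
[1.12232746 0.10095606 0.9477538 ]
[0.43929747 0.07056857 0.86444546]
```

View pics/t0.png

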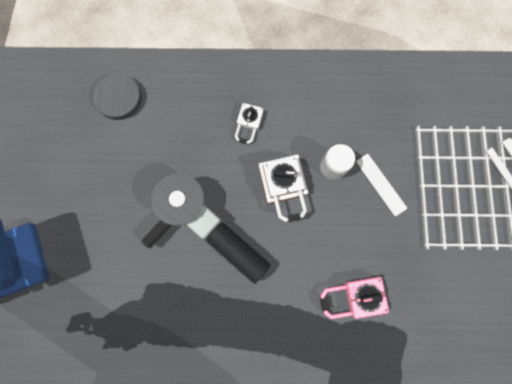

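View pics/s0.png

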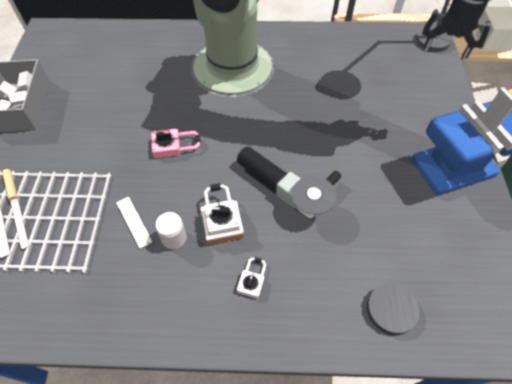

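Lookalikes in the top view: pink lock (357,298), which is out; small silver lock (248,122), the smaller one; large silver lock (285,180) on its wooden block, which I choose. The tin is at (338,160), the flat bar at (382,185) and the grinder at (210,225). Next is a close crop to check the choice.

```bash
python3 - <<'E'
from h import *
a=dict(np.load('pics/s0.png.npz'));b=dict(np.load('pics/t0.png.npz'))
ca=cv2.resize(a['pixels'][170:260,180:270],(540,540),interpolation=cv2.INTER_CUBIC)[:,:540]
cb=cv2.resize(b['pixels'][145:235,245:335],(540,540),interpolation=cv2.INTER_CUBIC)
cv2.imwrite('pics/c0.png',cv2.resize(np.hstack([cb,ca])[:,:,::-1],(800,400)))
for n,p,z in(('dial',(285,176),.096),('sleeve',(293,213),.048),('tin',(341,157),.085),('grh',(177,199),.08),('bar',(382,185),.008)): print(n,onz(b,*p,z).round(3))
E
```

```text
dial [0.618 0.006 0.096]
sleeve [ 0.544 -0.016  0.048]
tin [ 0.665 -0.119  0.085]
grh [0.568 0.241 0.08 ]
bar [ 0.619 -0.234  0.008]
```

View pics/c0.png

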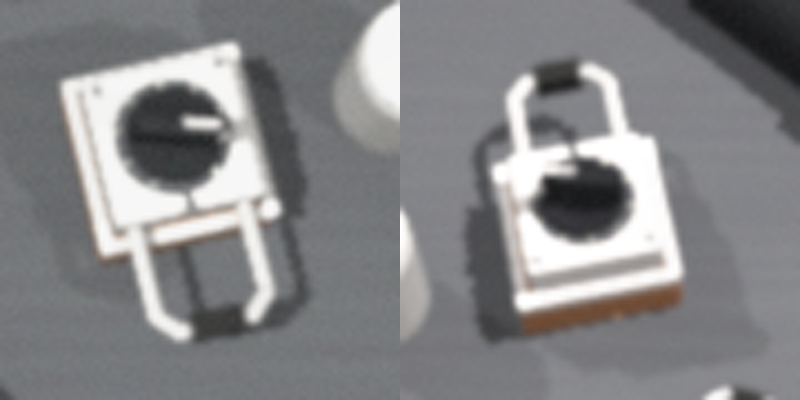

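The crop confirms the choice. It shows a silver lock on a brown block, its dial pointer to the right at about 70° anticlockwise of the rib (190,203), and its sleeve at crop (217,322). I'll triangulate and start the approach.

```bash
python3 - <<'E'
from h import *
a=dict(np.load('pics/s0.png.npz'));b=dict(np.load('pics/t0.png.npz'))
k=90/400
L=lambda u,v:(245+u*k-.4,145+v*k-.4)
S=lambda u,v:(180+(u-400)*k-.4,170+v*k-.4)
for n,p,q in(('sleeve',(217,322),(557,76)),('flange',(177,140),(583,203)),('rib',(190,203),(574,147))): print(n,*tri(b,L(*p),a,S(*q)), onz(b,*L(*p),.065))
E
```

```text
sleeve [ 0.53480432 -0.01634838  0.04861636] 0.0005626137643337155 [ 0.53289814 -0.01488     0.065     ]
flange [0.62696058 0.0052482  0.05730338] 0.0026453861023213133 [0.62523696 0.00455714 0.065     ]
rib [ 0.59316139 -0.00129672  0.06305352] 0.001433364685791404 [ 0.59282263 -0.00183969  0.065     ]
```

>>> apply_moves(jaw=[1,1,1,1,1], translation=[[0.03,-0.04,0.01],[0.06,-0.08,0.02],[0.09,-0.12,0.03],[0.12,-0.16,0.03],[0.15,-0.2,0.03]], angular=[[0,0,-7],[0,0,-14],[0,0,-21],[0,0,-28],[0,0,-35]])

```text
clock: 0.6
position: [0.3768, 0.3826, 0.2497]
tool_rot: [-1.57, 0.0, -0.989]
force: [1.0, 0.7, -1.1]
grip_width: 0.0857
```

>>> apply_moves(jaw=[1,1,1,1,1], translation=[[0.025,-0.043,0],[0.05,-0.086,0],[0.075,-0.129,0],[0.1,-0.172,0],[0.125,-0.215,0]], angular=[[0,0,-7],[0,0,-14],[0,0,-21],[0,0,-28],[0,0,-35]])

```text
clock: 1.1
position: [0.5015, 0.1675, 0.2495]
tool_rot: [-1.571, 0.0, -1.599]
force: [1.4, 0.2, -0.8]
grip_width: 0.0856
```

>>> apply_moves(jaw=[1,1,1,1,1], translation=[[0.025,-0.043,0],[0.05,-0.086,0],[0.075,-0.129,0],[0.1,-0.165,0],[0.1,-0.165,0]], angular=[[0,0,0],[0,0,0],[0,0,0],[0,0,0],[0,0,0]])

```text
clock: 1.6
position: [0.6025, -0.0017, 0.2491]
tool_rot: [-1.57, -0.003, -1.601]
force: [-1.2, 0.7, -1.3]
grip_width: 0.0851
```

```bash
python3 - <<'E'
from h import *
w=grab('wrist','w1.png');s=observe()
print(s['position'],s['tool_rot'],s['qpos'],-np.array(w['R']).T@w['t'],w['R'])
for n,p in(('dial',(.627,.005,.071)),('sleeve',(.535,-.016,.048))): print(n,proj(w,p))
E
```

```text
[0.60142433 0.00138285 0.24886421] [-1.57143569e+00 -1.28945119e-03 -1.59883609e+00] [-0.37976416  0.4834768   0.40496476  1.64716003 -0.21064982  1.0551771
  0.06010033] [0.60526539 0.08083664 0.40117867] [[ 9.99512797e-01 -3.12000611e-02  8.50868021e-04]
 [-2.97979186e-02 -9.45773173e-01  3.23458173e-01]
 [-9.28718662e-03 -3.23325938e-01 -9.46242086e-01]]
dial [275.6076788  159.26670893]
sleeve [202.41062982 173.59495296]
```

View pics/w1.png

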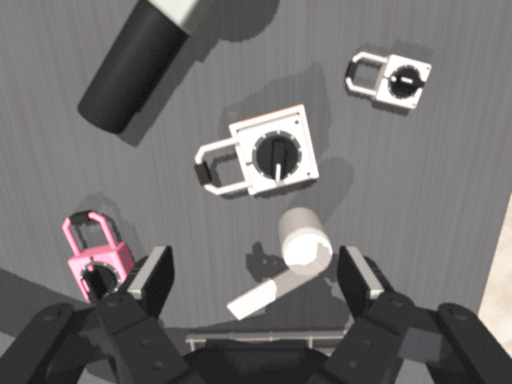

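```bash
python3 - <<'E'
from h import *
w=dict(np.load('pics/w1.png.npz'));b=dict(np.load('pics/t0.png.npz'))
g=cv2.cvtColor(w['pixels'],cv2.COLOR_RGB2GRAY)
for n,(x0,x1,y0,y1) in {'dial':(250,304,128,186),'sleeve':(190,216,155,190)}.items():
    m=(g[y0:y1,x0:x1]<65).astype(np.uint8)
    c=max(cv2.findContours(m,0,2)[0],key=cv2.contourArea)
    h=cv2.convexHull(c); print(n,cv2.contourArea(c),cv2.minAreaRect(c),[(x0,y0)+np.array(cv2.minAreaRect(c)[0])],cv2.boundingRect(c))
    if n=='dial': e=cv2.fitEllipse(h);print(e); u=np.array(e[0])+(x0,y0); print('world',onz(w,*u,.069))
    else: u=np.array(cv2.minAreaRect(c)[0])+(x0,y0); print('world',onz(w,*u,.050))
m=np.zeros_like(g);m[160:186,270:286]=g[160:186,270:286]>150
c=max(cv2.findContours(m,0,2)[0],key=cv2.contourArea);print(c[:,0].tolist())
vx,vy,px,py=cv2.fitLine(c,2,0,.01,.01).ravel()
p=onz(w,px,py,.096);q=onz(w,px+10*vx,py+10*vy,.096);print('ptr',p,np.degrees(np.arctan2(*(q-p)[1::-1])))
print('corner edges',[onz(w,*k,.064).round(4) for k in((232,125),(303,106),(318,177))])
i=w['pixels'][95:205,185:335];cv2.imwrite('pics/w1c.png',cv2.resize(i,(750,550),interpolation=2)[:,:,::-1])
E
```

```text
dial 1085.5 ((26.750003814697266, 27.749998092651367), (38.890872955322266, 39.59797668457031), 45.0) [array([276.75000381, 155.74999809])] (7, 9, 40, 41)
((26.81939125061035, 28.565746307373047), (39.17585372924805, 41.22785568237305), 6.599128246307373)
world [0.62858422 0.00773859 0.069     ]
sleeve 189.5 ((13.769230842590332, 17.653844833374023), (20.583784103393555, 12.175376892089844), 70.34617614746094) [array([203.76923084, 172.65384483])] (6, 7, 16, 22)
world [ 0.53723093 -0.01427191  0.05      ]
[[277, 164], [276, 165], [276, 179], [275, 180], [273, 180], [272, 179], [270, 179], [270, 185], [283, 185], [284, 184], [285, 184], [285, 178], [283, 180], [280, 180], [279, 179], [279, 171], [280, 170], [280, 166], [279, 165], [279, 164]]
ptr [ 0.62811883 -0.00805448  0.096     ] -88.95008754472495
corner edges [array([0.5775, 0.0453, 0.064 ]), array([0.6589, 0.0638, 0.064 ]), array([ 0.6791, -0.0204,  0.064 ])]
```

View pics/w1c.png

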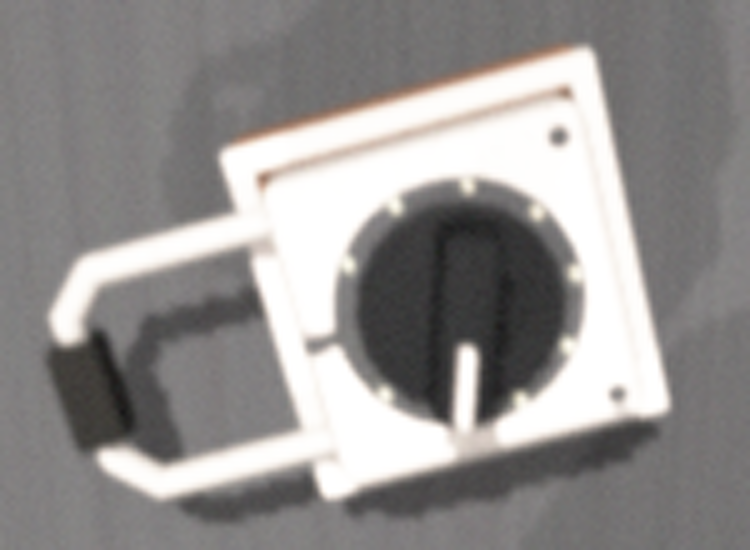

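>>> apply_moves(jaw=[1,1,1,1,1], translation=[[0.012,0.002,-0.04],[0.026,0.005,-0.08],[0.026,0.005,-0.12],[0.026,0.005,-0.153],[0.026,0.005,-0.153]], angular=[[0,0,-3.5],[0,0,-3.5],[0,0,-3.5],[0,0,-3.5],[0,0,-3.5]], newtons=30)

```text
clock: 2.15
position: [0.6241, 0.0106, 0.0925]
tool_rot: [-1.578, -0.001, -1.654]
force: [0.2, 0.2, -0.2]
grip_width: 0.0852
```

>>> apply_moves(jaw=[-1,-1,-1,-1,-1], translation=[[0,0,0],[0,0,0],[0,0,0],[0,0,0],[0,0,0]], angular=[[0,0,0],[0,0,0],[0,0,0],[0,0,0],[0,0,0]])

```text
clock: 2.65
position: [0.6272, 0.0095, 0.0972]
tool_rot: [-1.57, 0.0, -1.656]
force: [0.9, 0.1, 0.0]
grip_width: 0.0121
```

>>> apply_moves(jaw=[-1,-1,-1,-1,-1], translation=[[0,0,0],[0,0,0],[0,0,0],[0,0,0],[0,0,0]], angular=[[0,0,0],[0,0,0],[0,0,0],[0,0,0],[0,0,0]])

```text
clock: 3.15
position: [0.6269, 0.0093, 0.0965]
tool_rot: [-1.571, -0.0, -1.656]
force: [-0.7, -0.7, -0.1]
grip_width: -0.0002
```

```bash
python3 - <<'E'
from h import *
s=observe();print(bot.nose_length,s['qpos'].round(2),s['position'],s['tool_rot'],s['grip_width'],s['force'],s['moment'])
E
```

```text
0.019 [-0.33  0.7   0.34  1.71 -0.31  0.79  0.07] [0.62692274 0.00933881 0.0964673 ] [-1.57082435e+00 -3.55940976e-05 -1.65571812e+00] -0.00015799653036741837 [-0.67006982 -0.71251024 -0.08325671] [-0.04816215 -0.02371673 -0.00873851]
```

The jaws closed on nothing (width 0), so I'll look.

```bash
python3 - <<'E'
from h import *
w=grab('wrist','w2.png');b=grab('top','t2.png')
i=np.hstack([cv2.resize(w['pixels'][130:384,130:384],(400,400)),cv2.resize(b['pixels'][140:240,235:335],(400,400))]);cv2.imwrite('pics/c2.png',i[:,:,::-1])
print(observe()['position'],proj(w,(.6285,.0065,.071)),proj(w,observe()['position']))
E
```

```text
[0.62689757 0.00938691 0.09647209] [257.55050698 224.00596525] [254.78901968 238.41949812]
```

View pics/c2.png

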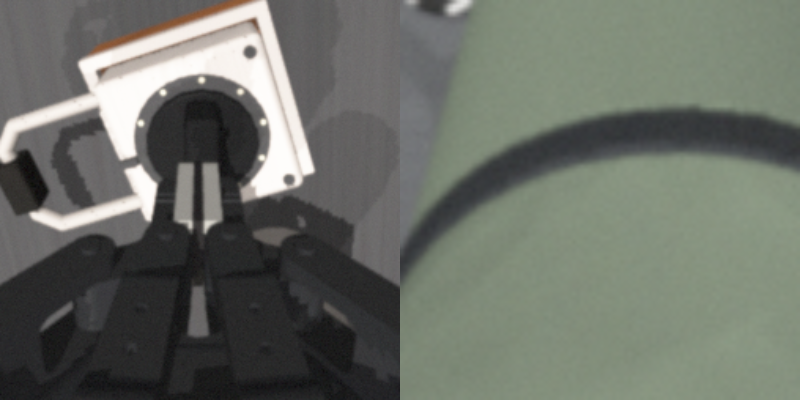

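```bash
python3 - <<'E'
from h import *
w=dict(np.load('pics/w1.png.npz'));v=dict(np.load('pics/w2.png.npz'))
for X in((.627,.0203,.0775),(.627,.0203,.0965),(.627,-.0017,.0775),(.627,.0093,.0775)): print(X,(proj(v,X)-130)/.635)
k=.635
P=lambda u,t:(130+u*k-.2,130+t*k-.2)
W=lambda u,t:(185+u/5-.4,95+t/5-.4)
for n,p,q in(('flange',(459,302),(202,144)),('screwTR',(559,136),(250,52)),('screwBR',(617,394),(289,179)),('outcornTR',(590,50),(264,3)),('sleeve',(92,395),(23,182)),('rib',(318,344),(130,161)),('bar far end',(470,225),(206,103))): print(n,*tri(w,W(*p),v,P(*q)))
E
```

```text
(0.627, 0.0203, 0.0775) [194.53740586 124.70405943]
(0.627, 0.0203, 0.0965) [194.24968112 144.50010964]
(0.627, -0.0017, 0.0775) [199.07089712 172.4203347 ]
(0.627, 0.0093, 0.0775) [196.84642725 149.00716138]
flange [0.62842922 0.01052831 0.07459942] 0.0015224020921491739
screwTR [0.65144059 0.04693188 0.06882908] 0.0008196812520292406
screwBR [ 0.66682927 -0.01510159  0.06514332] 0.0005446847862909988
outcornTR [0.65896102 0.06516434 0.06200243] 0.00048313221265249885
sleeve [ 0.53510063 -0.01724658  0.04408241] 0.00037140394571122853
rib [ 0.59463825 -0.00156191  0.06112092] 0.0007323101034721879
bar far end [0.63143337 0.02756076 0.07112881] 0.0017841046222129547
```

```bash
python3 - <<'E'
from h import *
v=dict(np.load('pics/w2.png.npz'));s=grab('scene')
e=lambda i:(255*(i/255.)**.45).astype(np.uint8)
i=np.hstack([cv2.resize(e(v['pixels'][170:290,200:310]),(440,480),interpolation=2),cv2.resize(e(s['pixels'][160:250,180:247]),(357,480),interpolation=2)]);cv2.imwrite('pics/c3.png',i[:,:,::-1])
E
```

```text
(no output)
```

View pics/c3.png

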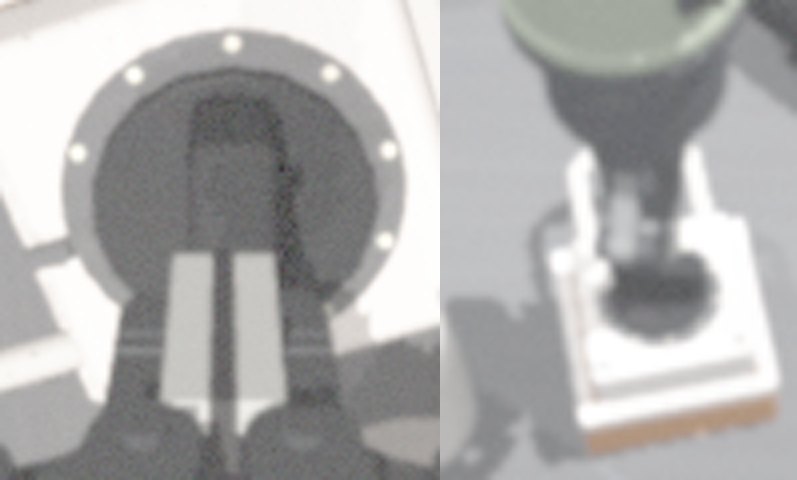

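```bash
python3 - <<'E'
from h import *
w=dict(np.load('pics/w1.png.npz'));print(w['mtx'])
f=w['mtx'][0,0];d=f*.0855/165
for p in((173,248),(338,248)):
    c,r=ray(w,*p); X=c+r*d/(np.array(w['R'])[2]@r); print(X-[.6014,.0014,.2489])
# bar top in w2: visible 14mm =85/4 px -> depth
v=dict(np.load('pics/w2.png.npz'));print('depth bar top by width',f*.014/(85/4), (np.array(v['R'])@[.6285,.0285,.096]+v['t'])[2])
g=cv2.cvtColor(w['pixels'],6)[235:300,120:390]
E
```

```text
[[286.9572453    0.         255.31879745]
 [  0.         286.9572453  189.70734462]
 [  0.           0.           1.        ]]
[-0.04105099  0.00412202  0.02131038]
[0.04440736 0.00145442 0.02138313]
depth bar top by width 0.18905418513736766 0.16486948622106912
```

>>> apply_moves(jaw=[-1,-1,-1,-1,-1], translation=[[0,0,-0.001],[0,0,-0.002],[0,0,-0.003],[0,0,-0.004],[0,0,-0.005]], angular=[[0,0,0],[0,0,0],[0,0,0],[0,0,0],[0,0,0]])

```text
clock: 3.8
position: [0.6269, 0.0094, 0.0914]
tool_rot: [-1.571, 0.0, -1.656]
force: [0.4, 0.1, -0.0]
grip_width: 0.0
```

>>> apply_moves(jaw=[-1,-1,-1,-1], translation=[[0,0,-0.001],[0,0,-0.002],[0,0,-0.003],[0,0,-0.003]], angular=[[0,0,0],[0,0,0],[0,0,0],[0,0,0]])

```text
clock: 4.2
position: [0.6268, 0.0094, 0.0883]
tool_rot: [-1.571, -0.0, -1.656]
force: [-1.3, 0.1, -0.7]
grip_width: 0.0002
```

>>> apply_moves(jaw=[-1,-1,-1,-1], translation=[[0,0,-0.001],[0,0,-0.002],[0,0,-0.003],[0,0,-0.003]], angular=[[0,0,0],[0,0,0],[0,0,0],[0,0,0]])

```text
clock: 4.6
position: [0.6269, 0.0094, 0.0853]
tool_rot: [-1.571, -0.0, -1.656]
force: [-0.0, 0.4, 0.5]
grip_width: -0.0003
```

>>> apply_moves(jaw=[-1,-1,-1,-1], translation=[[0,0,-0.001],[0,0,-0.002],[0,0,-0.003],[0,0,-0.003]], angular=[[0,0,0],[0,0,0],[0,0,0],[0,0,0]])

```text
clock: 5.0
position: [0.6273, 0.0094, 0.0841]
tool_rot: [-1.57, 0.001, -1.656]
force: [-7.9, 0.9, 25.8]
grip_width: -0.0002
```

The probe touched the bar top (96 mm) at TCP z = 84.5 mm. The real tips are therefore about 12 mm above the reported TCP, not 19 mm ahead of it. I'll use that measured offset from here.

>>> apply_moves(jaw=[-1,1,1,1,1], translation=[[0.001,-0.002,0.02],[0.001,-0.002,0.02],[0.001,-0.002,0.02],[0.001,-0.002,0.02],[0.001,-0.002,0.02]], angular=[[0,0,0],[0,0,0],[0,0,0],[0,0,0],[0,0,0]])

```text
clock: 5.5
position: [0.6276, 0.0075, 0.1019]
tool_rot: [-1.572, -0.0, -1.656]
force: [-0.0, -0.2, -0.4]
grip_width: 0.058
```

>>> apply_moves(jaw=[1,1,1,1,1], translation=[[0,0,-0.01],[0,0,-0.02],[0,0,-0.03],[0,0,-0.038],[0,0,-0.038]], angular=[[0,0,0],[0,0,0],[0,0,0],[0,0,0],[0,0,0]])

```text
clock: 6.0
position: [0.6271, 0.0074, 0.0629]
tool_rot: [-1.573, -0.0, -1.656]
force: [-0.2, 1.1, -0.0]
grip_width: 0.0851
```

>>> apply_moves(jaw=[-1,-1,-1,-1,-1], translation=[[0,0,0],[0,0,0],[0,0,0],[0,0,0],[0,0,0]], angular=[[0,0,0],[0,0,0],[0,0,0],[0,0,0],[0,0,0]])

```text
clock: 6.5
position: [0.6281, 0.0074, 0.0647]
tool_rot: [-1.57, 0.0, -1.656]
force: [-0.6, 0.0, 0.4]
grip_width: 0.0132
```

>>> apply_moves(jaw=[-1,-1,-1], translation=[[0,0,0],[0,0,0],[0,0,0]], angular=[[0,0,0],[0,0,0],[0,0,0]])

```text
clock: 6.8
position: [0.6281, 0.0074, 0.0647]
tool_rot: [-1.57, 0.0, -1.656]
force: [-0.7, 0.2, 4.3]
grip_width: 0.0134
```

>>> apply_moves(jaw=[-1,-1,-1,-1,-1], translation=[[0,0,0],[0,0,0],[0,0,0],[0,0,0],[0,0,0]], angular=[[0,0,-7],[0,0,-14],[0,0,-21],[0,0,-28],[0,0,-36]])

```text
clock: 7.3
position: [0.6282, 0.0071, 0.0647]
tool_rot: [-1.57, 0.0, -2.289]
force: [-0.0, -1.3, 0.7]
grip_width: 0.0132
```

>>> apply_moves(jaw=[-1,-1,-1,-1,-1], translation=[[0,0,0],[0,0,0],[0,0,0],[0,0,0],[0,0,0]], angular=[[0,0,-7],[0,0,-14],[0,0,-21],[0,0,-28],[0,0,-36]])

```text
clock: 7.8
position: [0.6282, 0.0071, 0.0647]
tool_rot: [-1.57, 0.001, -2.918]
force: [0.4, -2.1, 0.9]
grip_width: 0.0132
```

>>> apply_moves(jaw=[-1,-1], translation=[[0,0,0],[0,0,0]], angular=[[0,0,-1],[0,0,-1]])

```text
clock: 8.0
position: [0.6282, 0.0071, 0.0647]
tool_rot: [-1.57, 0.0, -2.929]
force: [0.3, -2.7, 5.1]
grip_width: 0.0131
```

>>> apply_moves(jaw=[1,1,1,1,1], translation=[[0,0,0],[0,0,0],[0,0,0],[0,0,0.03],[0,0,0.08]], angular=[[0,0,0],[0,0,0],[0,0,0],[0,0,0],[0,0,0]])

```text
clock: 8.5
position: [0.6263, 0.0075, 0.1431]
tool_rot: [-1.571, -0.005, -2.93]
force: [-0.4, 1.0, 1.3]
grip_width: 0.0833
```

>>> apply_moves(jaw=[1,1,1,1,1], translation=[[0,0,0.03],[-0.02,-0.005,0.06],[-0.04,-0.01,0.08],[-0.06,-0.015,0.08],[-0.08,-0.02,0.08]], angular=[[0,0,8],[0,0,16],[0,0,24],[0,0,32],[0,0,40]])

```text
clock: 9.0
position: [0.5472, -0.0127, 0.2251]
tool_rot: [-1.57, 0.001, -2.225]
force: [-0.8, -0.3, 0.8]
grip_width: 0.0854
```

>>> apply_moves(jaw=[1,1,1,1,1], translation=[[-0.01,-0.003,0],[-0.01,-0.003,0],[-0.01,-0.003,0],[-0.01,-0.003,0],[-0.01,-0.003,0]], angular=[[0,0,8],[0,0,16],[0,0,24],[0,0,32],[0,0,40]])

```text
clock: 9.5
position: [0.5378, -0.0156, 0.2245]
tool_rot: [-1.571, 0.0, -1.527]
force: [-0.9, 0.5, -0.5]
grip_width: 0.0855
```

>>> apply_moves(jaw=[1,1,1], translation=[[0,0,0],[0,0,0],[0,0,0]], angular=[[0,0,8],[0,0,11],[0,0,11]])

```text
clock: 9.8
position: [0.5378, -0.0158, 0.2245]
tool_rot: [-1.571, 0.0, -1.341]
force: [0.1, -0.1, 0.0]
grip_width: 0.0853
```

```bash
python3 - <<'E'
from h import *
w=grab('wrist','w4.png');s=observe()
print(s['position'],s['tool_rot'],s['qpos'].round(2),proj(w,(.536,-.016,.048)),proj(w,(.6285,.0065,.071)))
cv2.imwrite('pics/w4c.png',cv2.resize(w['pixels'],(768,576),interpolation=2)[:,:,::-1])
E
```

```text
[ 0.53782893 -0.01577653  0.22451529] [-1.57078791e+00  1.27880912e-04 -1.34302408e+00] [-0.4   0.41  0.43  1.84 -0.2   0.94  0.35] [253.57037991 165.95117153] [339.98067604 170.22162006]
```

View pics/w4c.png

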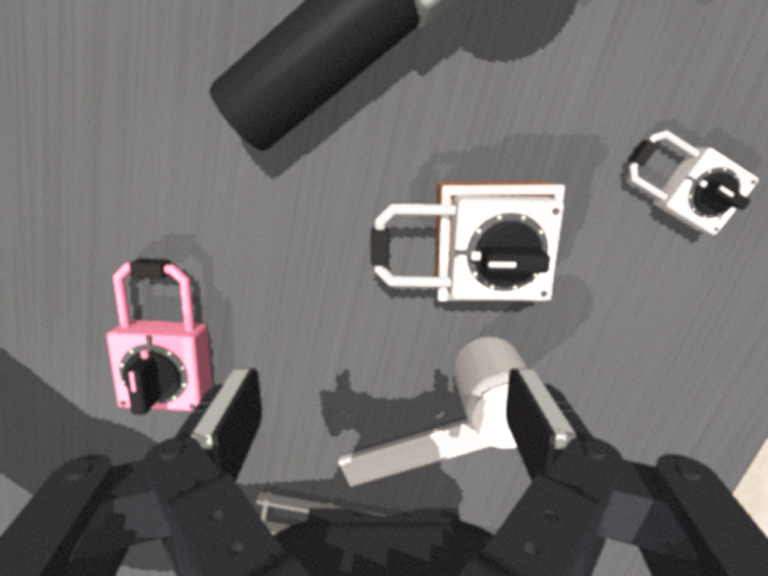

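The pointer lies at the rib, so the dial is in the open notch. The sleeve, at (380,248) in the 1.5x view, is within 1 px of prediction. I'll descend with the jaws half open so the inner finger clears the block.

>>> apply_moves(jaw=[0,0,0,0,0], translation=[[-0.002,0,-0.03],[-0.002,0,-0.06],[-0.002,0,-0.09],[-0.002,0,-0.12],[-0.002,0,-0.12]], angular=[[0,0,0],[0,0,0],[0,0,0],[0,0,0],[0,0,0]])

```text
clock: 10.35
position: [0.5339, -0.0156, 0.1016]
tool_rot: [-1.576, 0.0, -1.343]
force: [-0.2, 0.1, 0.7]
grip_width: 0.0425
```

```bash
python3 - <<'E'
from h import *
w=grab('wrist','w5.png');s=observe()
print(s['position'],s['grip_width'],proj(w,(.536,-.016,.057)))
cv2.imwrite('pics/w5c.png',cv2.resize(w['pixels'][120:340,130:390],(780,560),interpolation=2)[:,:,::-1])
E
```

```text
[ 0.53509135 -0.0158193   0.10372891] 0.042835191068225045 [257.92640253 210.34237437]
```

View pics/w5c.png

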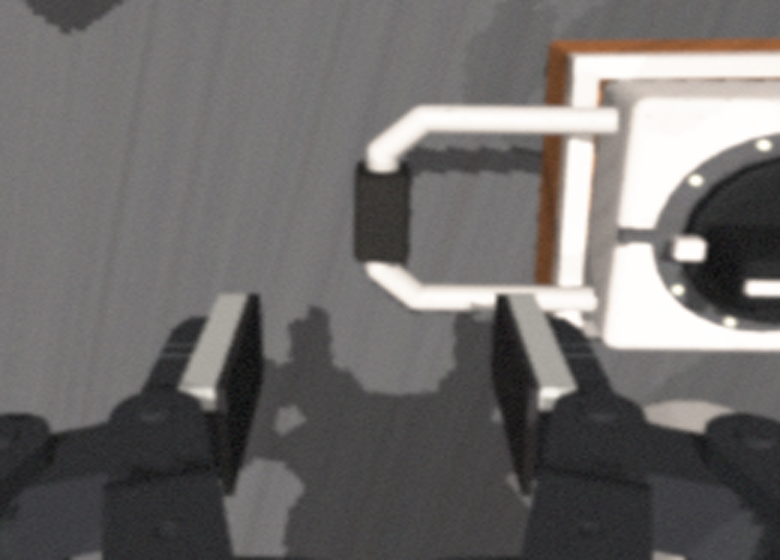

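```bash
python3 - <<'E'
from h import *
w=dict(np.load('pics/w4.png.npz'));v=dict(np.load('pics/w5.png.npz'));o=dict(np.load('pics/w1.png.npz'))
def m(d,x0,x1,y0,y1):
    g=cv2.cvtColor(d['pixels'],7)[y0:y1,x0:x1]
    n,l,s,c=cv2.connectedComponentsWithStats((g<75).astype(np.uint8)); i=1+np.argmax(s[1:,4]);print(s[i]);return c[i]+(x0,y0)
q=m(v,240,272,178,228);p=m(w,244,263,148,182);r=np.array([203.5,172.5])
print(p,q,tri(w,p,v,q),tri(o,r,v,q))
for z in(.048,.057):print(onz(v,*q,z),onz(w,*p,z))
E
```

```text
[  8   1  24  45 700]
[  3   4  16  25 271]
[253.53874539 163.81918819] [257.52428571 202.49      ] (array([ 0.53533792, -0.01385038,  0.04667373]), np.float64(0.0002331061996300303)) (array([ 0.53552992, -0.01584399,  0.04230069]), np.float64(0.0006088262641839653))
[ 0.53510576 -0.0133826   0.048     ] [ 0.53538441 -0.01350385  0.048     ]
[ 0.53428756 -0.00997945  0.057     ] [ 0.53494191 -0.01137891  0.057     ]
```

>>> apply_moves(jaw=[0,0,0,0,0], translation=[[0,0.0025,-0.02],[0,0.0025,-0.04],[0,0.0025,-0.06],[0,0.0025,-0.075],[0,0.0025,-0.082]], angular=[[0,0,0],[0,0,0],[0,0,0],[0,0,0],[0,0,0]], newtons=100)

```text
clock: 10.9
position: [0.5365, -0.0131, 0.023]
tool_rot: [-1.57, -0.0, -1.342]
force: [1.1, 0.3, 0.4]
grip_width: 0.0427
```

>>> apply_moves(jaw=[0,-0.5,-1,-1,-1], translation=[[0,0,0],[0,0,0],[0,0,0],[0,0,0],[0,0,0]], angular=[[0,0,0],[0,0,0],[0,0,0],[0,0,0],[0,0,0]])

```text
clock: 11.4
position: [0.5359, -0.0135, 0.0234]
tool_rot: [-1.571, -0.0, -1.342]
force: [-5.3, -2.7, 7.7]
grip_width: 0.0119
```

>>> apply_moves(jaw=[-1,-1,-1], translation=[[0,0,0],[0,0,0],[0,0,0]], angular=[[0,0,0],[0,0,0],[0,0,0]])

```text
clock: 11.7
position: [0.5359, -0.0135, 0.0234]
tool_rot: [-1.571, -0.0, -1.342]
force: [-4.1, -2.5, 8.0]
grip_width: 0.0123
```

>>> apply_moves(jaw=[-1,-1,-1,-1,-1], translation=[[-0.004,-0.001,0],[-0.008,-0.002,0],[-0.012,-0.003,0],[-0.016,-0.0037,0],[-0.0195,-0.0046,0]], angular=[[0,0,0],[0,0,0],[0,0,0],[0,0,0],[0,0,0]])

```text
clock: 12.2
position: [0.517, -0.0178, 0.0231]
tool_rot: [-1.569, -0.0, -1.342]
force: [3.4, 0.8, 5.2]
grip_width: 0.0114
```

>>> apply_moves(jaw=[-1,-1,-1], translation=[[-0.001,0,0],[-0.002,-0.0005,0],[-0.002,-0.0005,0]], angular=[[0,0,0],[0,0,0],[0,0,0]])

```text
clock: 12.5
position: [0.5148, -0.0182, 0.023]
tool_rot: [-1.569, -0.0, -1.342]
force: [2.3, 0.5, 7.3]
grip_width: 0.012
```

>>> apply_moves(jaw=[-1,-1,-1], translation=[[-0.001,0,0],[-0.002,-0.0005,0],[-0.002,-0.0005,0]], angular=[[0,0,0],[0,0,0],[0,0,0]])

```text
clock: 12.8
position: [0.5128, -0.0187, 0.023]
tool_rot: [-1.569, -0.0, -1.342]
force: [1.8, 0.8, 5.6]
grip_width: 0.0119
```

>>> apply_moves(jaw=[-1,-1,-1], translation=[[-0.001,0,0],[-0.002,-0.0005,0],[-0.002,-0.0005,0]], angular=[[0,0,0],[0,0,0],[0,0,0]])

```text
clock: 13.1
position: [0.5114, -0.0192, 0.0231]
tool_rot: [-1.568, -0.001, -1.341]
force: [5.2, 0.9, 5.7]
grip_width: 0.0121
```

>>> apply_moves(jaw=[-1,-1,-1], translation=[[-0.001,0,0],[-0.002,-0.0005,0],[-0.002,-0.0005,0]], angular=[[0,0,0],[0,0,0],[0,0,0]])

```text
clock: 13.4
position: [0.5113, -0.0196, 0.0234]
tool_rot: [-1.565, -0.002, -1.341]
force: [15.3, 0.9, 0.9]
grip_width: 0.0121
```

```bash
python3 - <<'E'
from h import *
s=observe();w=grab('wrist','w6.png');b=grab('scene')
print(s['position'],s['force'])
i=np.hstack([cv2.resize(w['pixels'][140:340,200:450],(500,400),interpolation=2),cv2.resize(b['pixels'][150:250,180:255],(300,400),interpolation=2)])
cv2.imwrite('pics/c6.png',i[:,:,::-1])
E
```

```text
[ 0.51127615 -0.01958444  0.0233705 ] [15.3222477   0.94870767  0.89525898]
```

View pics/c6.png

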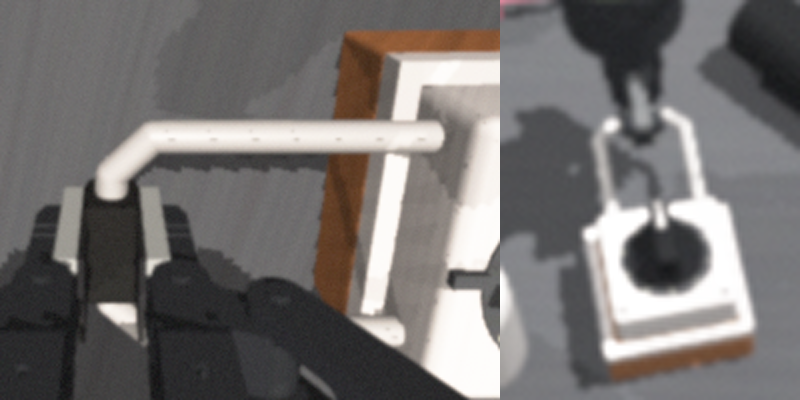

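The shackle is at its stop: the TCP no longer advances, the force is up to 15 N, and travel is about 25 mm including the play. I'll relieve the pull slightly and lift with full grip.

>>> apply_moves(jaw=[-1,-1,-1,-1,-1], translation=[[0.001,0,0],[0.002,0.0005,0],[0.002,0.0005,0.004],[0.002,0.0005,0.009],[0.002,0.0005,0.015]], angular=[[0,0,0],[0,0,0],[0,0,0],[0,0,0],[0,0,0]], newtons=120)

```text
clock: 14.0
position: [0.5101, -0.0191, 0.0375]
tool_rot: [-1.571, 0.0, -1.341]
force: [-0.1, 0.4, -3.5]
grip_width: 0.0114
```

>>> apply_moves(jaw=[-1,-1,-1,-1,-1], translation=[[0,0,0.008],[0,0,0.016],[0,0,0.024],[0,0,0.032],[0,0,0.04]], angular=[[0,0,0],[0,0,0],[0,0,0],[0,0,0],[0,0,0]])

```text
clock: 14.5
position: [0.5103, -0.0192, 0.0782]
tool_rot: [-1.571, 0.0, -1.341]
force: [-0.5, -1.0, -2.8]
grip_width: 0.0114
```

>>> apply_moves(jaw=[-1,-1,-1,-1,-1], translation=[[0,0,0.015],[0,0,0.03],[0,0,0.045],[0,0,0.06],[0,0,0.075]], angular=[[0,0,0],[0,0,0],[0,0,0],[0,0,0],[0,0,0]])

```text
clock: 15.0
position: [0.5102, -0.0192, 0.1535]
tool_rot: [-1.571, 0.0, -1.342]
force: [0.5, 0.9, -3.0]
grip_width: 0.0117
```

>>> apply_moves(jaw=[-1,-1,-1,-1,-1], translation=[[0,0,0.015],[0,0,0.03],[0,0,0.045],[0,0,0.06],[0,0,0.075]], angular=[[0,0,0],[0,0,0],[0,0,0],[0,0,0],[0,0,0]])

```text
clock: 15.5
position: [0.5101, -0.0193, 0.2285]
tool_rot: [-1.571, 0.0, -1.342]
force: [0.1, 0.4, -2.2]
grip_width: 0.0111
```

>>> apply_moves(jaw=[-1,-1,-1,-1,-1], translation=[[0,0,0.015],[0,0,0.03],[0,0,0.045],[0,0,0.06],[0,0,0.075]], angular=[[0,0,0],[0,0,0],[0,0,0],[0,0,0],[0,0,0]])

```text
clock: 16.0
position: [0.51, -0.0194, 0.3035]
tool_rot: [-1.571, 0.0, -1.342]
force: [0.3, -0.4, -3.1]
grip_width: 0.0116
```

>>> apply_moves(jaw=[-1,-1,-1,-1,-1], translation=[[0,0,0],[0,0,0],[0,0,0],[0,0,0],[0,0,0]], angular=[[0,0,0],[0,0,0],[0,0,0],[0,0,0],[0,0,0]])

```text
clock: 16.5
position: [0.5102, -0.0192, 0.3021]
tool_rot: [-1.572, 0.0, -1.342]
force: [0.5, -0.5, -2.5]
grip_width: 0.0113
```

```bash
python3 - <<'E'
from h import *
s=observe();w=grab('wrist','w7.png');b=grab('scene','s7.png')
print(s)
i=np.hstack([cv2.resize(w['pixels'],(480,360)),cv2.resize(b['pixels'][60:260,150:328],(320,360))])
cv2.imwrite('pics/c7.png',i[:,:,::-1])
E
```

```text
{'clock': 16.5, 'qpos': array([-0.45043146,  0.27269055,  0.46780589,  1.80739781, -0.13691529,
        1.09421999,  0.2948382 ]), 'qd': array([ 0.00092208,  0.00051013, -0.00064088, -0.00173385,  0.00139758,
       -0.00010114, -0.00022093]), 'joint_efforts': array([-1.38039180e-02, -6.26274347e+01,  6.62604377e+00, -3.93606949e+01,
       -5.14409621e-02, -2.53251828e-01,  2.90626253e-03]), 'position': array([ 0.51020634, -0.01923044,  0.30205234]), 'tool_rot': array([-1.57160214e+00,  1.76272551e-05, -1.34156566e+00]), 'force': array([ 0.49907855, -0.45378195, -2.51213836]), 'moment': array([-0.04430239,  0.22494382, -0.03018963]), 'grip_width': 0.011314158465408187}
```

View pics/c7.png

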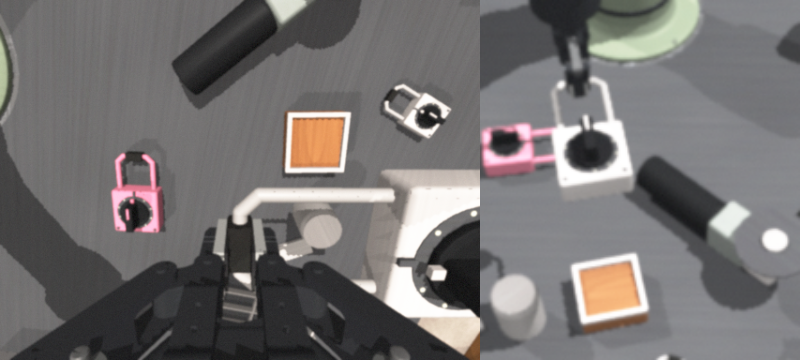

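```bash
python3 -c "
from h import *
workorder.job_done();print(observe()['clock'],observe()['grip_width'],observe()['force'])"
```

```text
the job is handed in; nothing more can be done
the job is handed in; nothing more can be done
```

I turned the dial 73° clockwise to the open notch and pulled the shackle to its stop by the sleeve. I then lifted the lock about 28 cm straight up out of its block and handed the job in at about 16.6 s, still holding it by the sleeve.

**Last checks:**
- **Dial:** the pointer lay at the rib before I pulled the shackle.
- **Shackle:** the sleeve travelled about 25 mm, which includes the lock's 2 mm play. The force then rose to 15 N and the tool stopped moving. I judged the shackle open in the final picture by eye and did not measure it.
- **Hold:** the grip is set to 120 N, the jaws are 11 mm apart on the sleeve, and the measured load is about 3 N, which matches a 0.3 kg lock. The lock hangs level and still, well clear of the block.
- **Bystanders:** the grinder and tin look unmoved in the last pictures. The flat bar is mostly hidden, but nothing went near it.

**What failed or disagreed:**
- **First dial grasp:** it closed on nothing.
- **Fingertip offset:** lowering the closed fingers until they touched the dial grip showed the fingertips about 12 mm above the reported tool point. The text says 19 mm ahead of it. I used the measured offset for every later grasp.
- **Final readout:** the state could not be read after hand-in, so the figures above are from just before it.

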